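# Set up the marinating corner beside the braai

### The arm

A 6-joint arm with a two-finger parallel gripper is mounted at the origin on the work surface. World frame = base frame: x ahead of the robot, y to its left, z up, the work surface at z = 0. Lengths are in mm, angles in rad, forces in N, time in s.
With the tool pointing down it reaches from about 350 to 775 mm from the base axis. Payload 7.3 kg.
Tool frame: the origin (TCP) lies at the centre of the arm's flange, where the gripper is bolted on; the fingertips stand 178 mm ahead of it and the grasp point (between the pads) lies 159 mm ahead of it; z points along the fingers, y is the direction in which the jaws open and shut (so a half turn about z gives the same grasp; the last joint's range is limited). The gripper opens to 92 mm and grips with 3 to 60 N. Pads are 19 mm wide; open, the fingers measure 130 mm over their backs; the gripper's body (75 mm by 190 mm) begins 47 mm behind the grasp point.
Start: joints at [-1.312, 0.342, 1.524, -0, 1.275, -0.146], TCP at [206.783, -482.565, 404.741] pointing down, gripper open.
Joint ranges: [-2.53, 2.53], [-0.77, 2.02], [0.04, 2.7], [-1, 4.14], [0.28, 2.66], [-3.11, 3.11]. Speed limits (rad/s): [2.57, 2.57, 3.14, 3.14, 3.14, 3.14].

### API

Orientations are given as [roll, pitch, yaw] about the fixed x, y, z axes, in that order (R = Rz(yaw) Ry(pitch) Rx(roll)).
In Python, from plant import get_obs, capture, close_job gives the robot as it stands. The module is installed in compiled form; this text tells all that it offers.
- The arm moves only by the shell command python3 -m pendant 'ROWS'. ROWS is JSON, a list of rows, each a list of 3 entries, a list of its own where there are three numbers: the shift along the tool's x, y, z in m, then the turn, a rotation vector about the tool's x, y, z in rad, then the finger opening in m, from 0 to 0.0918. In form: [[[tx, ty, tz], [wx, wy, wz], fingers], ...]. A call has 1 to 10 rows; each row is the pose to reach, as a shift and turn from the pose commanded when the call began, along the tool's axes at that moment; what a row does not reach only later rows make up. A row lasts 1/12 s, in which the tool goes at most 41.7 mm and 7.16 degrees, less where a joint would pass 70% of its speed; a pose out of reach is approached as far as the arm can. A call with a gripper value outside its range is refused whole. The fingers move at their own pace and stop on an object; the grip force is fixed at half the most. Time passes only in rows, so rows that repeat a pose let the fingers close. It gives the time, the measured TCP pose, the force and the opening at its end, in the units of the state.
- get_obs(): the state, without advancing time (a new reading comes with each control period).
- capture(name): name is "scene" or "top" or "wrist"; returns a dict with "color" (420x560x3 uint8, red, green, blue), "mtx" (3x3 intrinsics, pixels), "rvec" (rotation vector, rad) and "tvec" (3), from world to camera coordinates, as OpenCV has them. Camera axes: x right, y down, z forward; pixel columns grow to the right and rows downward; lengths in mm; the calibration is good to about 2 mm. The wrist camera is an equidistant fisheye: a pixel r from the principal point sees the ray r / f radians off the axis. A picture is of the moment at which its call begins. There is no depth.
- close_job(): hands the job in, once; it reports no verdict.
The state is a dict: "time": time; "joint_positions": joint angles; "dq": joint speeds; "tau": joint torques, N m; "tool_pos": TCP position; "tcp_rot": TCP orientation; "contact_force": force on the tool from outside, world axes, zero at the start; "moment": the same for the moment, N m; "grip_width": finger opening in mm.
Only numpy, scipy, OpenCV 4.12 (cv2) and the standard library are available. Lean on these libraries where they do the work, as an engineer would, in place of code of your own. Each camera call takes 0.05 s, during which the arm holds its last target. There are 200 camera calls.

### The job

Set up the marinating corner: stand the round ramekin and the oblong dish each down flat in the wooden base whose recess fits it, without letting the china fall. Lay the loaded marinade injector (plunger drawn out) in the Y-posts of the wooden rest, centred between its ends and without pushing the plunger in, and lay the empty one (plunger pushed home) flat and about in the middle of the steel wash-up tray. Leave the kitchen timer between the bases where it stands.

Things in the scene. Friction and masses are not known exactly. Their poses are not given: they have to be found in the camera images.
- ramekin_mid (a point): round white china ramekin, open at the top: 60 mm in diameter, 52 mm high, wall 4 mm, about 170 g. The point is its centre half-way up, 26 mm above its underside; z is up.
- dish_mid (a point): oblong white china dish, open at the top: 96 mm long (x) by 54 mm wide (y), 52 mm high, wall 4.5 mm, about 240 g. The point is its centre half-way up, 26 mm above its underside; x is along its length, z is up.
- injector_out_mid (a point): Loaded marinade injector, plunger drawn out. Steel, about 135 g. Barrel 28 mm diameter, 100 mm long; flange 44 mm wide at its rear end, flat below so that it does not roll. Point: on the barrel's axis, mid-barrel, 14 mm above what it lies on. x runs to the needle (tip 105 mm from the point), z up. Thumb disc 109 to 122 mm behind the point. The two injectors differ only in the plunger.
- injector_in_mid (a point): Empty marinade injector, plunger pushed home. Steel, about 135 g. Barrel 28 mm diameter, 100 mm long; flange 44 mm wide at its rear end, flat below so that it does not roll. Point: on the barrel's axis, mid-barrel, 14 mm above what it lies on. x runs to the needle (tip 105 mm from the point), z up. Thumb disc 64 to 68 mm behind the point. The two injectors differ only in the plunger.
- injector_out_plunger (a joint): how far the plunger of the loaded injector is drawn out, in m: 0 pushed home, 0.062 fully out; it starts at 0.045 to 0.058 and slides stiffly (about 3 N)
- round_base: fixed round dark wooden base, 104 mm in diameter and 13 mm high, with a round recess 76 mm across and 5 mm deep, cork-lined, in its top (floor of the recess 8 mm above the origin). Origin: centre of its underside, on the table; z up.
- oblong_base: fixed oblong dark wooden base, 140 mm (x) by 98 mm (y) and 13 mm high, with an oblong recess 112 mm (x) by 70 mm (y) and 5 mm deep, cork-lined, in its top (floor of the recess 8 mm above the origin). Origin: centre of its underside, on the table; z up.
- rest: fixed wooden injector rest: board 100 (x) by 76 mm (y), 10 mm thick, with two Y-posts 10 mm thick at x = -32 and +32 mm. Each has a 90-degree V, bottom 25 mm above the origin, 51 mm across at its top (about 50 mm high). The barrel lies along x in both Vs, needle either way, its axis then 45 mm above the origin. Origin: centre of the underside, on the table; z up.
- tray: fixed shallow stainless wash-up tray, 256 mm (x) by 156 mm (y), 30 mm high, wall and floor 3 mm. Origin: centre of its underside, on the table; x along its length, z up.
- timer: bystander: loose round kitchen timer, white, with a grey turning knob, 72 mm in diameter and 44 mm high, between the two bases. Origin: centre of its underside, on the table.
Mind the look-alikes: they are no part of the job. Leave any orange or purple look-alike of the part that bears injector_out_mid alone.

How it is judged:
By the outcome, as a careful person would: the job done as asked, in the order asked, and still so for the second after the job is handed in, with the robot touching nothing.
It also fails if it takes over 104 s, if anything falls off the work surface, if the arm or the gripper's body presses on something with over 40 N, if the wrist force passes 120 N, or if a joint passes its speed limit or range.

## Working session

There is one attempt and no reset: what is moved stays moved. The work goes in short steps, Python scripts to look and compute and a shell command to move; the robot and the scene stay as the last step left them, time stands still between calls to the robot, and variables do not carry over. Pictures are saved under pics/ and viewed, about 12 in all and at most 16, crops included, and the job is handed in when it is done.

```bash
mkdir -p pics; ls; python3 - <<'E'
from plant import *
import cv2,pickle
o=get_obs();print(o)
for n in ("scene","top","wrist"):
    c=capture(n);pickle.dump(c,open(n+"0.pkl","wb"));cv2.imwrite(f"pics/{n}0.png",cv2.cvtColor(c["color"],cv2.COLOR_RGB2BGR));print(n,c["mtx"],c["rvec"],c["tvec"])
E
```

```text
pics
{'time': 0.0, 'joint_positions': array([-1.31199347e+00,  3.42751936e-01,  1.52500184e+00,  1.22222762e-05,
        1.27539671e+00, -1.45983317e-01]), 'dq': array([-1.93489125e-05,  8.08430631e-04,  5.22900023e-04, -3.68680962e-04,
        5.27105117e-05, -1.22637613e-03]), 'tau': array([-2.71309573e-04, -4.31241453e+01, -2.44221890e+01,  7.17856502e-02,
        5.59134583e-02, -1.18018629e-04]), 'tool_pos': array([ 206.7543228 , -482.43780725,  404.03488335]), 'tcp_rot': array([-3.14005309e+00, -2.38173372e-04,  4.04782427e-01]), 'contact_force': array([ 0.05872076,  0.04289546, -0.04259012]), 'moment': array([0.01442563, 0.04095121, 0.04510987]), 'grip_width': 91.83743025912104}
scene [[427.748745     0.         282.99605302]
 [  0.         427.748745   209.70560773]
 [  0.           0.           1.        ]] [ 1.84753756  2.03831205 -0.53596731] [ 131.27853584 -364.68521028 1364.95689727]
top [[519.62242626   0.         283.8911874 ]
 [  0.         519.62242626 204.24878858]
 [  0.           0.           1.        ]] [ 2.10253248 -2.14548475  0.2276445 ] [ -84.01618334  472.79059796 1596.04473202]
wrist [[325.1922621    0.         278.81848443]
 [  0.         325.1922621  212.65762443]
 [  0.           0.           1.        ]] [-2.40082953  1.58347742  0.24530448] [-523.24288214  -37.73598628  391.25972507]
```

View pics/top0.png

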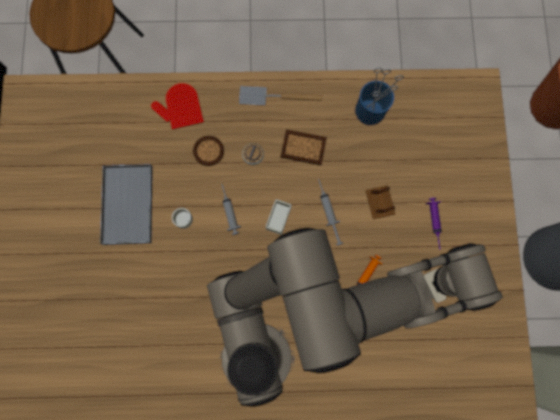

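View pics/scene0.png

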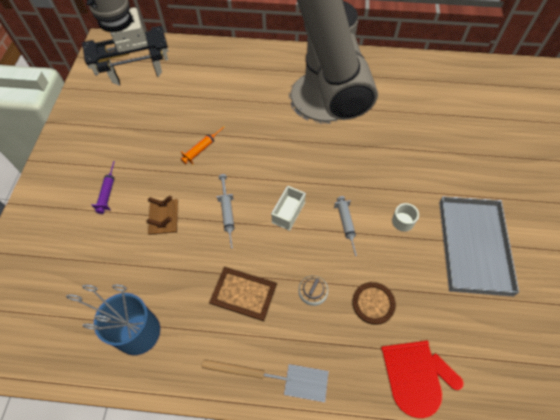

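Top view: ramekin (181,217), oblong dish (279,216), round base (209,151), oblong base (304,147), timer (253,153), tray (127,204), rest (381,202). Injector candidates: steel (230,214) with a short plunger, steel (331,215) with a long one, purple (435,220) and orange (370,270). The last two are look-alikes. I'll check the choice in a close crop.

```bash
python3 - <<'E'
import cv2
a=cv2.imread("pics/top0.png");b=cv2.imread("pics/scene0.png")
cv2.imwrite("pics/topc.png",cv2.resize(a[125:255,95:415],None,fx=2.5,fy=2.5,interpolation=cv2.INTER_CUBIC))
cv2.imwrite("pics/scenec.png",cv2.resize(b[160:330,140:406],None,fx=3,fy=3,interpolation=cv2.INTER_CUBIC))
E
```

```text
(no output)
```

View pics/topc.png

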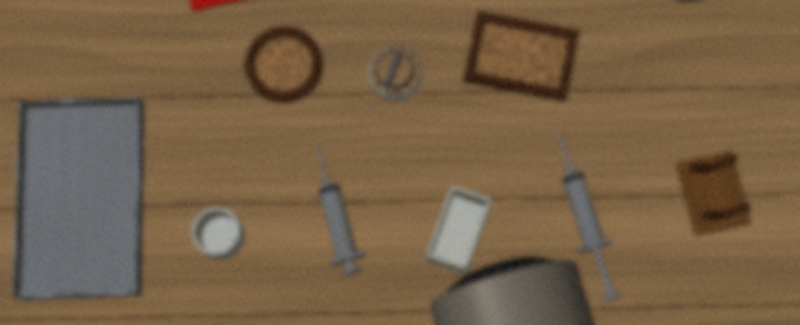

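View pics/scenec.png

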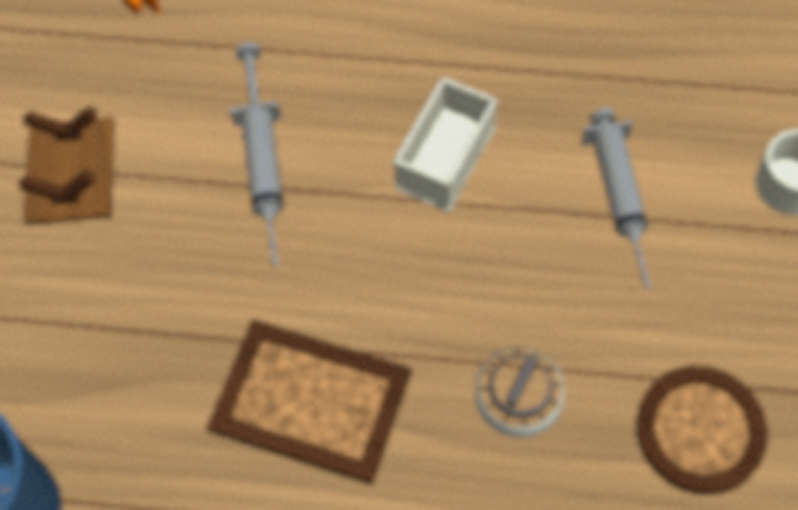

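Both crops show the loaded injector as the steel one with the long plunger rod (topc 585,215). The empty one is at topc 340,220, with its disc against the flange. Now I'll turn pixels into positions.

```bash
cat > h.py <<'E'
import numpy as np,cv2
from scipy.spatial.transform import Rotation as R
def ray(c,uv,fish=False):
    K=c["mtx"];p=(np.array(uv,float)-K[:2,2])/K[0,0]
    Rm=cv2.Rodrigues(np.array(c["rvec"]))[0]
    if fish:
        r=np.hypot(*p);d=np.array([*(p/r*np.sin(r)),np.cos(r)])
    else: d=np.array([*p,1.])
    return -Rm.T@np.array(c["tvec"]).ravel(),Rm.T@d
def onz(c,uv,z,fish=False):
    o,d=ray(c,uv,fish);return (o+d*(z-o[2])/d[2])[:2]
def proj(c,P,fish=False):
    Rm=cv2.Rodrigues(np.array(c["rvec"]))[0];q=Rm@np.array(P,float)+np.array(c["tvec"]).ravel()
    K=c["mtx"]
    if fish:
        n=np.hypot(q[0],q[1]);t=np.arctan2(n,q[2]);return K[:2,2]+K[0,0]*t*q[:2]/n
    return K[:2,2]+K[0,0]*q[:2]/q[2]
E
python3 - <<'E'
from h import *
import pickle
T=pickle.load(open("top0.pkl","rb"));S=pickle.load(open("scene0.pkl","rb"));W=pickle.load(open("wrist0.pkl","rb"))
f=lambda p,s,o:(np.array(p)+.5)/s-.5+o
t=lambda u,v,z:onz(T,f((u,v),2.5,(95,125)),z)
s=lambda u,v,z:onz(S,f((u,v),3,(140,160)),z)
np.set_printoptions(precision=1,suppress=True)
def L(n,*a): print(n,*a)
L("ramT",t(217,231,52)); L("ramS",onz(S,(406,213),52))
tc=[t(*p,52) for p in((456,186),(491,197),(464,270),(428,259))]
L("dishT",np.mean(tc,0),tc)
sc=[s(*p,52) for p in((447,78),(497,97),(446,184),(397,157))]
L("dishS",np.mean(sc,0),sc)
L("rbT",t(284,64,13));L("rbS",s(702,429,13))
tc=[t(*p,13) for p in((479,12),(578,31),(566,100),(464,81))];L("obT",np.mean(tc,0),tc)
sc=[s(*p,13) for p in((252,320),(411,371),(372,482),(208,430))];L("obS",np.mean(sc,0),sc)
L("timer",t(394,72,40),s(520,391,40))
L("out T: tip,front,rear,disc",t(560,135,14),t(573,178,14),t(594,246,14),t(612,297,14))
L("out S",s(276,265,14),s(268,208,14),s(257,112,14),s(248,50,14))
L("in T",t(319,147,14),t(330,188,14),t(346,260,14),t(350,270,14))
L("in S",s(648,287,14),s(632,228,14),s(606,130,14),s(601,117,14))
tc=[t(*p,10) for p in((677,163),(735,153),(751,222),(693,234))];L("restT",np.mean(tc,0),tc)
sc=[s(*p,10) for p in((27,120),(113,118),(112,217),(24,223))];L("restS",np.mean(sc,0),sc)
tc=[t(*p,30) for p in((22,101),(143,101),(140,297),(15,297))];L("trayT",np.mean(tc,0),tc)
sc=[onz(S,p,30) for p in((441,199),(499,200),(514,292),(449,289))];L("trayS",np.mean(sc,0),sc)
o,d=ray(W,(278.9,212.7),True);print("wristcam",o,d)
E
```

```text
ramT [435.1 227.9]
ramS [437.  228.1]
dishT [433.4 -76.2] [array([487.1, -72.4]), array([ 472.1, -116.3]), array([379.8, -80.3]), array([394.6, -35.6])]
dishS [434.8 -73.7] [array([383.5, -78.5]), array([398.9, -33. ]), array([489.3, -69.6]), array([ 467.3, -113.7])]
rbT [663.8 150.8]
rbS [668.2 151.9]
obT [ 669.7 -162.8] [array([ 731.4, -107.7]), array([ 702.7, -238.6]), array([ 608.1, -219.2]), array([636.4, -85.8])]
obS [ 674.5 -161.8] [array([ 611.7, -219.9]), array([642.9, -83.6]), array([ 735.9, -104.3]), array([ 707.5, -239.2])]
timer [642.1   5. ] [660.3   4.8]
out T: tip,front,rear,disc [ 560.6 -209.6] [ 502.9 -224.5] [ 413.1 -248.2] [ 346.9 -268.5]
out S [ 560.8 -207.7] [ 507.8 -223.2] [ 412.4 -248.7] [ 346.5 -268.2]
in T [550.3 104.5] [495.5  90.2] [401.1  69.8] [388.1  64.7]
in S [550.3 107. ] [496.4  92.4] [400.7  67. ] [387.5  62.1]
restT [ 480.7 -407.5] [array([ 521.2, -361.4]), array([ 533.2, -438.2]), array([ 441.2, -453.3]), array([ 426.9, -377.2])]
restS [ 484.1 -406.4] [array([ 438.7, -456.3]), array([ 429.1, -378.9]), array([ 527.8, -357.8]), array([ 540.9, -432.7])]
trayT [485.7 406.6] [array([614.5, 486.2]), array([611.7, 330.4]), array([356.8, 326.9]), array([359.9, 483.1])]
trayS [492.6 404.5] [array([372.1, 328.6]), array([360.3, 481.8]), array([615.2, 480. ]), array([622.8, 327.4])]
wristcam [ 281.5 -448.9  384.1] [-0.3 -0.1 -1. ]
```

View pics/wrist0.png

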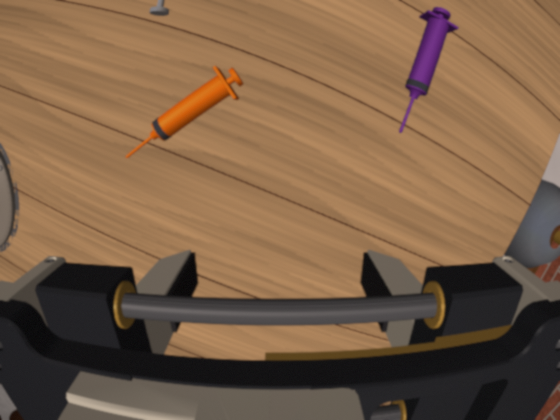

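```bash
python3 -m pendant '[[[0.02,-0.016,0],[0,0,0],0.0918],[[0.05,-0.039,0],[0,0,0.05],0.0918],[[0.08,-0.062,0],[0,0,0.1],0.0918],[[0.11,-0.085,0],[0,0,0.15],0.0918],[[0.14,-0.108,0],[0,0,0.2],0.0918],[[0.17,-0.131,0],[0,0,0.25],0.0918],[[0.2,-0.154,0],[0,0,0.3],0.0918],[[0.23,-0.177,0],[0,0,0.35],0.0918],[[0.26,-0.2,0],[0,0,0.405],0.0918],[[0.27,-0.208,0],[0,0,0.405],0.0918]]'
python3 - <<'E'
from plant import *
from h import *
import pickle
o=get_obs();print(o["tool_pos"],o["tcp_rot"])
E
```

```text
time: 0.98
tool_pos: [374.1, -181.6, 404.7]
tcp_rot: [-3.14, -0.0, -0.0]
contact_force: [-0.2, 0.2, -0.2]
grip_width: 91.8
[ 374.0944012  -181.55428909  404.69084819] [-3.14021193e+00 -4.11895170e-04 -4.52870343e-04]
```

```bash
python3 -m pendant '[[[0.01,-0.03,0],[0,0,0],0.0918],[[0.02,-0.065,0],[0,0,0],0.0918],[[0.03,-0.1,0],[0,0,0],0.0918],[[0.036,-0.135,0],[0,0,0],0.0918],[[0.046,-0.165,0],[0,0,0],0.0918],[[0.046,-0.182,0],[0,0,0],0.0918],[[0.046,-0.182,0],[0,0,0],0.0918]]'
cat > snap.py <<'E'
import sys,pickle,cv2
from plant import *
for n in sys.argv[2:]:
    c=capture(n);pickle.dump(c,open(n+sys.argv[1]+".pkl","wb"));cv2.imwrite(f"pics/{n}{sys.argv[1]}.png",cv2.cvtColor(c["color"],cv2.COLOR_RGB2BGR))
E
python3 snap.py 1 wrist top
```

```text
time: 1.57
tool_pos: [419.0, -0.4, 404.5]
tcp_rot: [-3.141, 0.001, 0.004]
contact_force: [-0.1, -0.7, -0.5]
grip_width: 91.6
```

View pics/wrist1.png

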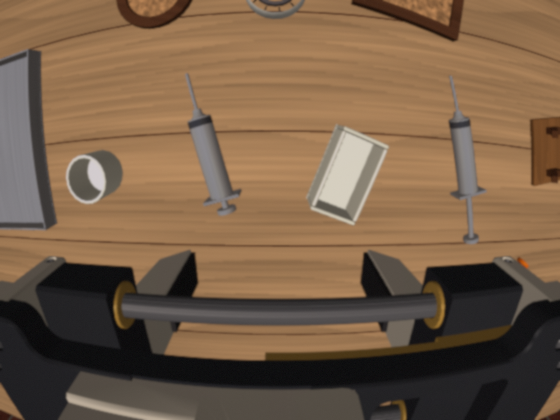

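Wrist view: ramekin rim centre (88,178), empty injector (210,160), dish rim corners (344,125), (388,149), (353,223) and (309,198), loaded injector (464,157). The bases show along the top edge.

```bash
python3 - <<'E'
from h import *
import pickle
np.set_printoptions(precision=1,suppress=True)
W=pickle.load(open("wrist1.pkl","rb"))
w=lambda u,v,z:onz(W,(u,v),z,True)
print("ram",w(87.5,178,52))
d=[w(*p,52) for p in((344,125),(388,149),(353,223),(309,198))];print("dish",np.mean(d,0),d)
for n,ps in dict(inn=((188,73),(200,114),(222,199),(226,211)),out=((451,77),(459,118),(467,193),(470,240))).items():print(n,[w(*p,14) for p in ps])
print("rb bottom edge",w(150,26.5,13),"left,right",w(117,4,13),w(191,4,13))
print("ob corner",w(458,39,13),"timer bottom",w(276,18,10))
print("rest left corners",w(531,119,10),w(532,185,10))
print("tray right top corners",w(40,52,30),w(54,228,30))
E
```

```text
ram [436.9 226. ]
dish [437.5 -73.1] [array([489.3, -65.5]), array([ 466.2, -114.7]), array([383.3, -81. ]), array([411.4, -31.1])]
inn [array([549.7, 105. ]), array([500.9,  91.3]), array([399.8,  68.6]), array([384.8,  64.4])]
out [array([ 557.9, -209.4]), array([ 507.5, -223.4]), array([ 411.1, -247.9]), array([ 343.7, -267.1])]
rb bottom edge [612.7 153.8] left,right [651.4 201. ] [635.3 103.2]
ob corner [ 609.6 -220.9] timer bottom [612.7   4.8]
rest left corners [ 522.2 -356.1] [ 426.1 -374.8]
tray right top corners [605.7 311.7] [364.4 314.4]
```

```bash
python3 -m pendant '[[[0.003,-0.025,0.01],[0,0,0],0.0918],[[0.006,-0.06,0.03],[0,0,0],0.0918],[[0.008,-0.095,0.05],[0,0,0],0.0918],[[0.01,-0.13,0.065],[0,0,0],0.0918],[[0.013,-0.165,0.08],[0,0,0],0.0918],[[0.015,-0.2,0.1],[0,0,0],0.0918],[[0.0175,-0.22,0.11],[0,0,0],0.0918],[[0.0175,-0.227,0.11],[0,0,0],0.0918],[[0.0175,-0.227,0.11],[0,0,0],0.0918]]'
python3 snap.py 2 wrist
```

```text
time: 2.42
tool_pos: [437.0, 224.0, 294.1]
tcp_rot: [3.141, 0.001, 0.001]
contact_force: [-0.4, -0.4, -0.2]
grip_width: 91.9
```

View pics/wrist2.png

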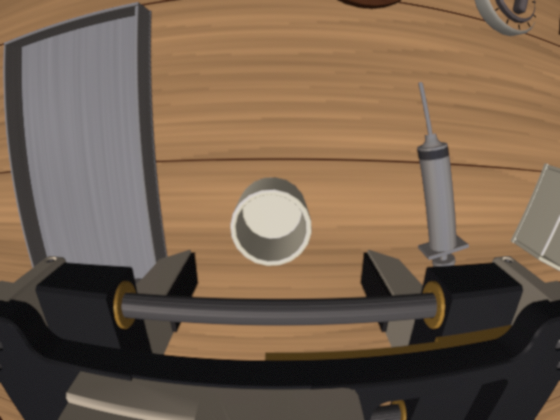

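Ramekin rim centre at (271,228), lying between the jaws with clear space on both sides.

```bash
python3 - <<'E'
from h import *
import pickle
np.set_printoptions(precision=1,suppress=True)
W=pickle.load(open("wrist2.pkl","rb"))
w=lambda u,v,z:onz(W,(u,v),z,True)
print("ram",w(271,228,52),"tray right corners",w(150,6,30),w(140,10,30),w(163,252,30),"left",w(8,44,30))
E
python3 -m pendant '[[[0,-0.003,0.015],[0,0,0],0.0918],[[0,-0.003,0.045],[0,0,0],0.0918],[[0,-0.003,0.075],[0,0,0],0.0918],[[0,-0.003,0.095],[0,0,0],0.0918],[[0,-0.003,0.101],[0,0,0],0.0918],[[0,-0.003,0.101],[0,0,0],0.0918],[[0,-0.003,0.101],[0,0,0],0.05],[[0,-0.003,0.101],[0,0,0],0.05],[[0,-0.003,0.101],[0,0,0],0.05],[[0,-0.003,0.101],[0,0,0],0.05]]'
```

```text
ram [436.1 230.6] tray right corners [610.2 325.5] [608.1 334.1] [405.3 324.5] left [610.2 484.1]
time: 3.3
tool_pos: [437.0, 227.0, 194.9]
tcp_rot: [-3.141, -0.002, -0.0]
contact_force: [-0.3, -0.8, 0.2]
grip_width: 69.9
```

```bash
python3 -m pendant '[[[0,0,0],[0,0,0],0.05],[[0,0,0],[0,0,0],0.05],[[0,0,0],[0,0,0],0.05]]'; python3 -m pendant '[[[0,0,-0.005],[0,0,0],0.05],[[0,0,-0.02],[0,0,0],0.05],[[0,0,-0.045],[0,0,0],0.05],[[0,0,-0.065],[0,0,0],0.05],[[0,0,-0.075],[0,0,0],0.05],[[0,0,-0.08],[0,0,0],0.05]]'
```

```text
time: 3.55
tool_pos: [437.0, 227.3, 194.6]
tcp_rot: [-3.141, -0.002, 0.0]
contact_force: [-0.5, 1.6, 6.5]
grip_width: 60.3
time: 4.05
tool_pos: [436.7, 227.0, 275.3]
tcp_rot: [-3.141, -0.002, 0.0]
contact_force: [0.1, 0.5, -1.4]
grip_width: 60.2
```

```bash
python3 -m pendant '[[[0.01,0.003,0],[0,0,0],0.05],[[0.035,0.011,0],[0,0,0],0.05],[[0.07,0.023,0],[0,0,0],0.05],[[0.105,0.035,0],[0,0,0],0.05],[[0.14,0.046,0],[0,0,0],0.05],[[0.175,0.058,0],[0,0,0],0.05],[[0.205,0.068,0],[0,0,0],0.05],[[0.222,0.073,0],[0,0,0],0.05],[[0.229,0.0755,0],[0,0,0],0.05],[[0.229,0.0755,0],[0,0,0],0.05]]'
python3 snap.py 3 wrist
```

```text
time: 4.88
tool_pos: [666.7, 150.0, 271.5]
tcp_rot: [3.141, 0.002, -0.002]
contact_force: [-0.8, 0.3, -2.1]
grip_width: 60.0
```

View pics/wrist3.png

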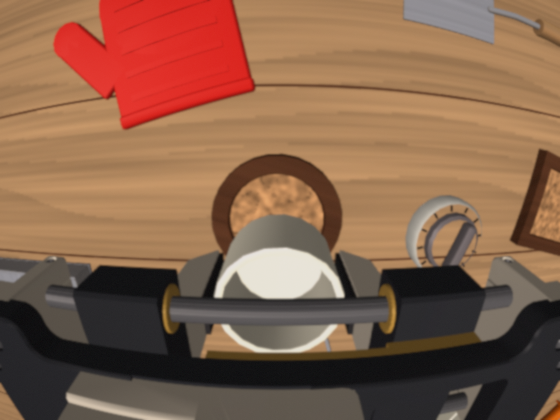

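Ramekin held upright. The round base's rim runs from (213,215) to (342,215) with its top at (277,154), and the ramekin sits above it.

```bash
python3 - <<'E'
from h import *
import pickle
np.set_printoptions(precision=1,suppress=True)
W=pickle.load(open("wrist3.pkl","rb"))
w=lambda u,v,z:onz(W,(u,v),z,True)
P=[w(*p,13) for p in ((277,154),(213,215),(342,215),(232,173),(322,172),(217,234),(339,236))];print(P)
P=np.array(P);A=np.c_[2*P,np.ones(len(P))];s=np.linalg.lstsq(A,(P**2).sum(1),rcond=None)[0];print(s[:2],np.sqrt(s[2]+s[0]**2+s[1]**2))
E
```

```text
[array([717.3, 152.2]), array([670.3, 202.4]), array([670. , 101.6]), array([703.3, 185.9]), array([703.9, 118.6]), array([654.4, 200.2]), array([652.4, 102.9])]
[666.5 151.7] 50.397584323845095
```

```bash
python3 -m pendant '[[[0,-0.001,0.008],[0,0,0],0.05],[[0,-0.001,0.025],[0,0,0],0.05],[[0,-0.001,0.045],[0,0,0],0.05],[[0,-0.001,0.057],[0,0,0],0.05],[[0,-0.001,0.062],[0,0,0],0.05],[[0,-0.001,0.0645],[0,0,0],0.05],[[0,-0.001,0.0665],[0,0,0],0.05],[[0,-0.001,0.068],[0,0,0],0.05],[[0,-0.001,0.068],[0,0,0],0.05]]'
```

```text
time: 5.68
tool_pos: [665.8, 152.5, 206.3]
tcp_rot: [-3.142, -0.001, -0.0]
contact_force: [-0.1, -0.3, -1.7]
grip_width: 60.0
```

```bash
python3 -m pendant '[[[0,0,0.0015],[0,0,0],0.05],[[0,0,0.0025],[0,0,0],0.05],[[0,0,0.0035],[0,0,0],0.05],[[0,0,0.0038],[0,0,0],0.05],[[0,0,0.0038],[0,0,0],0.05]]'
```

```text
time: 6.1
tool_pos: [665.7, 152.3, 202.7]
tcp_rot: [3.142, -0.001, -0.0]
contact_force: [-2.6, -0.5, 4.0]
grip_width: 60.4
```

Contact reached. Release and rise.

```bash
python3 -m pendant '[[[0,0,0],[0,0,0],0.07],[[0,0,0],[0,0,0],0.0918],[[0,0,0],[0,0,0],0.0918],[[0,0,0],[0,0,0],0.0918],[[0,0,0],[0,0,0],0.0918],[[0,0,0],[0,0,0],0.0918],[[0,0,0],[0,0,0],0.0918]]'; python3 -m pendant '[[[0,0,-0.01],[0,0,0],0.0918],[[0,0,-0.035],[0,0,0],0.0918],[[0,0,-0.07],[0,0,0],0.0918],[[0,0,-0.1],[0,0,0],0.0918],[[0,0,-0.12],[0,0,0],0.0918],[[0,0,-0.12],[0,0,0],0.0918]]'
```

```text
time: 6.68
tool_pos: [665.6, 152.4, 201.8]
tcp_rot: [3.141, 0.0, -0.0]
contact_force: [-0.8, 0.4, -0.1]
grip_width: 91.4
time: 7.18
tool_pos: [666.5, 152.5, 329.0]
tcp_rot: [-3.14, -0.011, -0.0]
contact_force: [0.0, 0.0, 0.6]
grip_width: 91.8
```

```bash
python3 -m pendant '[[[-0.015,0.015,0],[0,0,0.05],0.0918],[[-0.04,0.04,0],[0,0,0.1],0.0918],[[-0.067,0.066,0],[0,0,0.15],0.0918],[[-0.094,0.092,0],[0,0,0.2],0.0918],[[-0.121,0.119,0],[0,0,0.25],0.0918],[[-0.148,0.145,0],[0,0,0.3],0.0918],[[-0.175,0.172,0],[0,0,0.35],0.0918],[[-0.202,0.198,0.01],[0,0,0.38],0.0918],[[-0.222,0.218,0.02],[0,0,0.38],0.0918],[[-0.231,0.2265,0.03],[0,0,0.38],0.0918]]'; python3 -m pendant '[[[0,0,0],[0,0,0],0.0918]]'
python3 snap.py 4 wrist
```

```text
time: 8.02
tool_pos: [432.0, -75.6, 291.8]
tcp_rot: [3.141, 0.001, -0.382]
contact_force: [0.1, -1.1, 0.3]
grip_width: 91.6
time: 8.1
tool_pos: [432.2, -75.2, 290.7]
tcp_rot: [3.141, 0.004, -0.383]
contact_force: [-0.5, 0.1, -0.2]
grip_width: 91.9
```

View pics/wrist4.png

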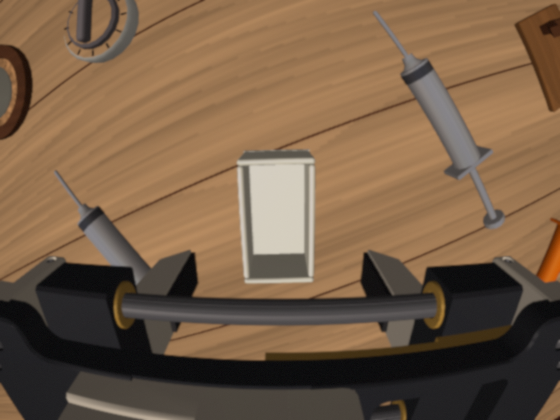

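The dish is aligned with the jaws, rim corners about (238,161), (315,161), (312,282) and (246,283).

```bash
python3 - <<'E'
from h import *
import pickle
np.set_printoptions(precision=1,suppress=True)
W=pickle.load(open("wrist4.pkl","rb"))
w=lambda u,v,z:onz(W,(u,v),z,True)
P=np.array([w(*p,52) for p in ((238,161),(315,161),(312,282),(246,283))]);print(P,P.mean(0))
for a,b in((2,1),(3,0)): d=P[b]-P[a];print(np.hypot(*d),np.arctan2(d[1],d[0]))
g=P.mean(0)-np.array([432.2,-75.2]);y=-.383
print("tool dx,dy",g@[np.cos(y),np.sin(y)],g@[np.sin(y),-np.cos(y)])
E
```

```text
[[ 487.2  -66.8]
 [ 467.6 -115.3]
 [ 380.9  -81.5]
 [ 399.2  -33.9]] [433.7 -74.4]
93.06565016718896 -0.3719797282037202
93.99499333988975 -0.3581599513331206
tool dx,dy 1.0820352727329392 -1.3455470276784502
```

```bash
python3 -m pendant '[[[0.002,-0.001,0.015],[0,0,-0.01],0.0918],[[0.002,-0.001,0.04],[0,0,-0.01],0.0918],[[0.002,-0.001,0.07],[0,0,-0.01],0.0918],[[0.002,-0.001,0.09],[0,0,-0.01],0.0918],[[0.002,-0.001,0.097],[0,0,-0.01],0.0918],[[0.002,-0.001,0.097],[0,0,-0.01],0.0918],[[0.002,-0.001,0.097],[0,0,-0.01],0.045],[[0.002,-0.001,0.097],[0,0,-0.01],0.045],[[0.002,-0.001,0.097],[0,0,-0.01],0.045],[[0.002,-0.001,0.097],[0,0,-0.01],0.045]]';python3 -m pendant '[[[0,0,0],[0,0,0],0.045],[[0,0,0],[0,0,0],0.045],[[0,0,0],[0,0,0],0.045],[[0,0,0],[0,0,0],0.045],[[0,0,0],[0,0,0],0.045]]'
```

```text
time: 8.98
tool_pos: [437.2, -73.9, 196.0]
tcp_rot: [-3.142, -0.002, -0.37]
contact_force: [0.1, 0.0, 0.7]
grip_width: 69.7
time: 9.4
tool_pos: [436.9, -74.1, 195.4]
tcp_rot: [3.141, -0.001, -0.37]
contact_force: [-2.1, -2.1, 6.2]
grip_width: 53.9
```

```bash
python3 -m pendant '[[[0,0,-0.005],[0,0,0],0.045],[[0,0,-0.02],[0,0,0],0.045],[[0,0,-0.045],[0,0,0],0.045],[[0,0,-0.065],[0,0,0],0.045],[[0,0,-0.075],[0,0,0],0.045],[[0,0,-0.08],[0,0,0],0.045]]'; python3 -m pendant '[[[0.01,0,0],[0,0,-0.05],0.045],[[0.035,-0.001,0],[0,0,-0.15],0.045],[[0.065,-0.002,0],[0,0,-0.26],0.045],[[0.095,-0.002,0],[0,0,-0.37],0.045],[[0.125,-0.003,0],[0,0,-0.48],0.045],[[0.155,-0.003,0],[0,0,-0.59],0.045],[[0.185,-0.004,0],[0,0,-0.7],0.045],[[0.215,-0.004,0],[0,0,-0.81],0.045],[[0.24,-0.005,0],[0,0,-0.92],0.045],[[0.2505,-0.005,0],[0,0,-1.026],0.045]]'; python3 -m pendant '[[[0,0,0],[0,0,-0.11],0.045],[[0,0,0],[0,0,-0.22],0.045],[[0,0,0],[0,0,-0.33],0.045],[[0,0,0],[0,0,-0.44],0.045],[[0,0,0],[0,0,-0.55],0.045],[[0,0,0],[0,0,-0.65],0.045],[[0,0,0],[0,0,-0.7],0.045],[[0,0,0],[0,0,-0.7],0.045]]'; python3 snap.py 5 wrist
```

```text
time: 9.9
tool_pos: [436.9, -73.8, 276.4]
tcp_rot: [-3.141, -0.002, -0.37]
contact_force: [-0.2, 0.3, -2.0]
grip_width: 53.9
time: 10.73
tool_pos: [674.1, -160.7, 273.1]
tcp_rot: [-3.141, 0.0, 0.661]
contact_force: [-0.4, -0.3, -3.1]
grip_width: 53.8
time: 11.4
tool_pos: [671.8, -159.7, 273.4]
tcp_rot: [-3.139, -0.0, 1.357]
contact_force: [-0.2, -0.6, -2.4]
grip_width: 53.6
```

View pics/wrist5.png

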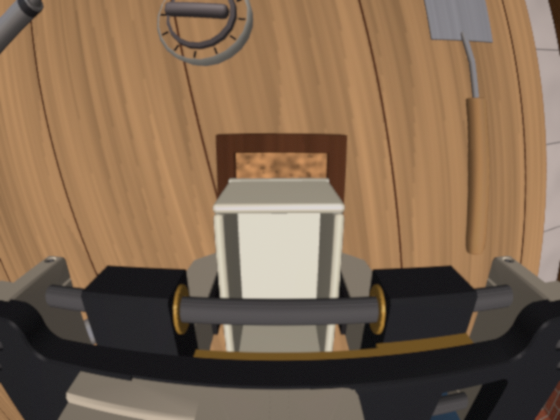

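Base far edge (218,134)–(346,135), recess far edge (236,153)–(326,153), dish rim far corners about (217,209) and (342,208). Yaw looks aligned.

```bash
python3 - <<'E'
from h import *
import pickle
np.set_printoptions(precision=1,suppress=True)
W=pickle.load(open("wrist5.pkl","rb"))
w=lambda u,v,z:onz(W,(u,v),z,True)
a,b=w(218,134,13),w(346,135,13);d=b-a;print(a,b,np.hypot(*d),"yaw",np.arctan2(d[1],d[0])+np.pi/2)
y=np.arctan2(d[1],d[0])+np.pi/2;ex=np.array([np.cos(y),np.sin(y)])
print("base c",(a+b)/2-70*ex)
a,b=w(236,153,13),w(326,153,13);print("recess",np.hypot(*(b-a)),(a+b)/2-56*ex)
a,b=w(217,209,130),w(342,208,130);d=b-a;print("dish",np.hypot(*d),np.arctan2(d[1],d[0])+np.pi/2,(a+b)/2-48*ex)
E
```

```text
[640.6 -83.2] [ 733.4 -103.9] 95.08116987793164 yaw 1.3511286083416252
base c [ 671.8 -161.9]
recess 67.06159683586525 [ 671. -162.]
dish 50.15124688491991 1.3664656908033594 [ 670.1 -161.6]
```

```bash
python3 -m pendant '[[[0,0,0.008],[0,0,0],0.045],[[0,0,0.025],[0,0,0],0.045],[[0,0,0.042],[0,0,0],0.045],[[0,0,0.055],[0,0,0],0.045],[[0,0,0.06],[0,0,0],0.045],[[0,0,0.0625],[0,0,0],0.045],[[0,0,0.0645],[0,0,0],0.045],[[0,0,0.066],[0,0,0],0.045],[[0,0,0.066],[0,0,0],0.045]]'; python3 -m pendant '[[[0,0,0],[0,0,0],0.045]]'
```

```text
time: 12.2
tool_pos: [672.3, -159.9, 209.5]
tcp_rot: [3.14, 0.0, 1.356]
contact_force: [0.5, 0.1, -2.4]
grip_width: 54.1
time: 12.28
tool_pos: [672.3, -159.9, 209.7]
tcp_rot: [3.14, 0.0, 1.356]
contact_force: [-0.0, 0.4, -2.8]
grip_width: 54.0
```

```bash
python3 -m pendant '[[[0,0,0.002],[0,0,0],0.045],[[0,0,0.0035],[0,0,0],0.045],[[0,0,0.005],[0,0,0],0.045],[[0,0,0.006],[0,0,0],0.045],[[0,0,0.0065],[0,0,0],0.045],[[0,0,0.0065],[0,0,0],0.045]]'
```

```text
time: 12.78
tool_pos: [672.1, -159.9, 203.4]
tcp_rot: [3.141, 0.0, 1.356]
contact_force: [-3.4, 0.8, 4.6]
grip_width: 53.8
```

```bash
python3 -m pendant '[[[0,0,0],[0,0,0],0.07],[[0,0,0],[0,0,0],0.0918],[[0,0,0],[0,0,0],0.0918],[[0,0,0],[0,0,0],0.0918],[[0,0,0],[0,0,0],0.0918],[[0,0,0],[0,0,0],0.0918],[[0,0,0],[0,0,0],0.0918]]'; python3 -m pendant '[[[0,0,-0.01],[0,0,0],0.0918],[[0,0,-0.035],[0,0,0],0.0918],[[0,0,-0.07],[0,0,0],0.0918],[[0,0,-0.09],[0,0,0],0.0918],[[0,0,-0.1],[0,0,0],0.0918],[[0,0,-0.1],[0,0,0],0.0918]]'; python3 -m pendant '[[[-0.01,-0.01,0],[0,0,0.1],0.0918],[[-0.025,-0.035,0],[0,0,0.22],0.0918],[[-0.04,-0.06,0],[0,0,0.34],0.0918],[[-0.055,-0.09,0],[0,0,0.46],0.0918],[[-0.07,-0.115,0],[0,0,0.58],0.0918],[[-0.085,-0.14,0],[0,0,0.7],0.0918],[[-0.1,-0.165,0],[0,0,0.82],0.0918],[[-0.115,-0.185,0],[0,0,0.94],0.0918],[[-0.12,-0.1925,0],[0,0,1.05],0.0918],[[-0.12,-0.1925,0],[0,0,1.094],0.0918]]'; python3 -m pendant '[[[0,0,0],[0,0,0],0.0918],[[0,0,0],[0,0,0],0.0918]]'; python3 snap.py 6 wrist scene
```

```text
time: 13.37
tool_pos: [672.2, -159.9, 202.3]
tcp_rot: [3.142, 0.0, 1.356]
contact_force: [-0.1, -0.0, -0.5]
grip_width: 90.9
time: 13.87
tool_pos: [672.6, -160.0, 306.0]
tcp_rot: [3.136, 0.001, 1.356]
contact_force: [0.3, 0.6, 0.2]
grip_width: 91.9
time: 14.7
tool_pos: [456.1, -236.5, 301.0]
tcp_rot: [-3.139, 0.003, 0.254]
contact_force: [-0.8, -0.6, -0.0]
grip_width: 92.3
time: 14.87
tool_pos: [458.2, -235.9, 301.4]
tcp_rot: [-3.14, 0.001, 0.263]
contact_force: [0.2, -1.3, -0.4]
grip_width: 91.7
```

View pics/wrist6.png

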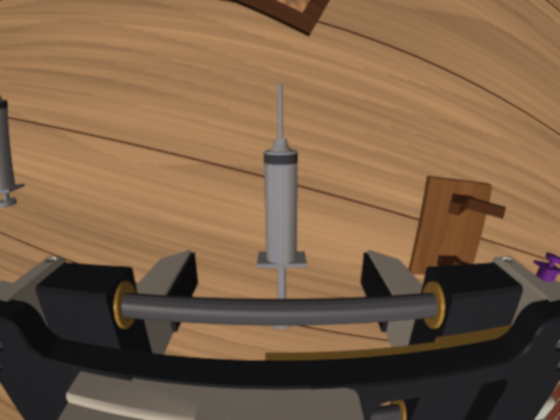

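Loaded injector straight between the jaws: tip (280,86), barrel front (281,152), flange (282,260), axis nearly vertical in the image.

```bash
python3 - <<'E'
from h import *
import pickle
np.set_printoptions(precision=2,suppress=True)
W=pickle.load(open("wrist6.pkl","rb"))
w=lambda u,v,z:onz(W,(u,v),z,True)
t=np.array([458.2,-235.9]);y=.263;A=np.array([[np.cos(y),np.sin(y)],[np.sin(y),-np.cos(y)]])
for n,p,z in(("tip",(280,86),14),("front top",(281,152),24),("flange",(282,260),14),("flange top",(282,254),34),("disc",(283,326),14)):
    print(n,A@(w(*p,z)-t))
print("rest corners",w(428,177,10),w(490,185,10),w(411,272,10))
print("post2 top corners",w(502,213,50))
c=pickle.load(open("scene6.pkl","rb"))
E
```

```text
tip [103.56  -0.62]
front top [50.33  0.16]
flange [-48.53   1.33]
flange top [-33.19   1.1 ]
disc [-124.17    2.68]
rest corners [ 521.73 -358.03] [ 535.9  -430.81] [ 427.66 -379.38]
post2 top corners [ 517.08 -424.25]
```

```bash
python3 -m pendant '[[[0,0.0007,0.015],[0,0,-0.012],0.0918],[[0,0.0007,0.045],[0,0,-0.012],0.0918],[[0,0.0007,0.08],[0,0,-0.012],0.0918],[[0,0.0007,0.105],[0,0,-0.012],0.0918],[[0,0.0007,0.115],[0,0,-0.012],0.0918],[[0,0.0007,0.118],[0,0,-0.012],0.0918],[[0,0.0007,0.118],[0,0,-0.012],0.0918]]'; python3 -m pendant '[[[0,0,0],[0,0,0],0.015],[[0,0,0],[0,0,0],0.015],[[0,0,0],[0,0,0],0.015],[[0,0,0],[0,0,0],0.015],[[0,0,0],[0,0,0],0.015],[[0,0,0],[0,0,0],0.015],[[0,0,0],[0,0,0],0.015],[[0,0,0],[0,0,0],0.015],[[0,0,0],[0,0,0],0.015],[[0,0,0],[0,0,0],0.015]]'; python3 -m pendant '[[[0,0,0],[0,0,0],0.015],[[0,0,0],[0,0,0],0.015],[[0,0,0],[0,0,0],0.015],[[0,0,0],[0,0,0],0.015]]'
```

```text
time: 15.55
tool_pos: [459.0, -236.6, 184.2]
tcp_rot: [-3.141, 0.0, 0.275]
contact_force: [0.1, 0.0, -0.3]
grip_width: 91.3
time: 16.38
tool_pos: [458.6, -236.7, 184.4]
tcp_rot: [-3.142, 0.0, 0.274]
contact_force: [-0.0, 0.4, -0.2]
grip_width: 29.3
time: 16.72
tool_pos: [458.7, -236.7, 184.4]
tcp_rot: [3.141, 0.0, 0.274]
contact_force: [0.1, -0.6, 0.2]
grip_width: 27.2
```

```bash
python3 -m pendant '[[[0,0,-0.005],[0,0,0],0.015],[[0,0,-0.02],[0,0,0],0.015],[[0,0,-0.045],[0,0,0],0.015],[[0,0,-0.075],[0,0,0],0.015],[[0,0,-0.09],[0,0,0],0.015],[[0,0,-0.1],[0,0,0],0.015]]'; python3 -m pendant '[[[-0.001,0.01,0],[0,0,0.01],0.015],[[-0.005,0.035,0],[0,0,0.03],0.015],[[-0.009,0.065,0],[0,0,0.05],0.015],[[-0.013,0.095,0],[0,0,0.074],0.015],[[-0.017,0.125,0],[0,0,0.074],0.015],[[-0.021,0.15,0],[0,0,0.074],0.015],[[-0.023,0.165,0],[0,0,0.074],0.015],[[-0.023,0.17,0],[0,0,0.074],0.015],[[-0.023,0.17,0],[0,0,0.074],0.015]]'; python3 snap.py 7 wrist top scene
```

```text
time: 17.22
tool_pos: [458.8, -236.8, 286.7]
tcp_rot: [3.139, -0.002, 0.274]
contact_force: [-0.5, -0.1, -1.5]
grip_width: 27.2
time: 17.97
tool_pos: [482.0, -407.8, 282.6]
tcp_rot: [-3.14, 0.001, 0.198]
contact_force: [0.2, 0.8, -1.8]
grip_width: 27.0
```

View pics/wrist7.png

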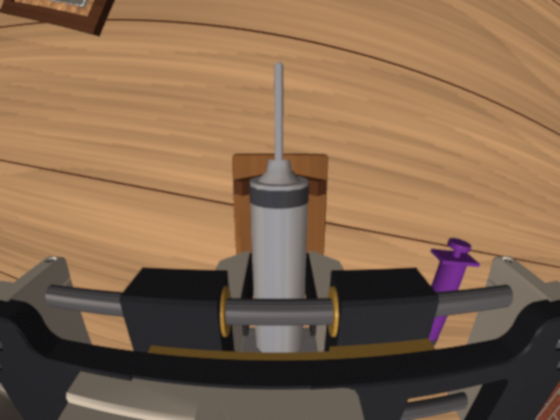

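Injector held over the rest. Board front edge (233,154)–(327,154), sides about (235,250) and (324,250). The barrel is centred between them, needle pointing ahead.

```bash
python3 - <<'E'
from h import *
import pickle
np.set_printoptions(precision=2,suppress=True)
W=pickle.load(open("wrist7.pkl","rb"))
w=lambda u,v,z:onz(W,(u,v),z,True)
t=np.array([482,-407.8]);y=.198;A=np.array([[np.cos(y),np.sin(y)],[np.sin(y),-np.cos(y)]])
for n,p,z in(("boardL",(233,154),10),("boardR",(327,154),10),("L2",(235.5,250),10),("R2",(324,250),10),("inj tip",(278,64),114),("inj front",(279,182),128)):
    print(n,A@(w(*p,z)-t))
E
python3 - <<'E'
import cv2
a=cv2.imread("pics/scene7.png");cv2.imwrite("pics/s7c.png",cv2.resize(a[90:260,80:280],None,fx=3.5,fy=3.5,interpolation=cv2.INTER_CUBIC))
E
```

```text
boardL [ 49.61 -37.53]
boardR [49.63 36.12]
L2 [-32.09 -38.68]
R2 [-32.09  36.95]
inj tip [103.95  -1.86]
inj front [52.48 -1.43]
```

View pics/s7c.png

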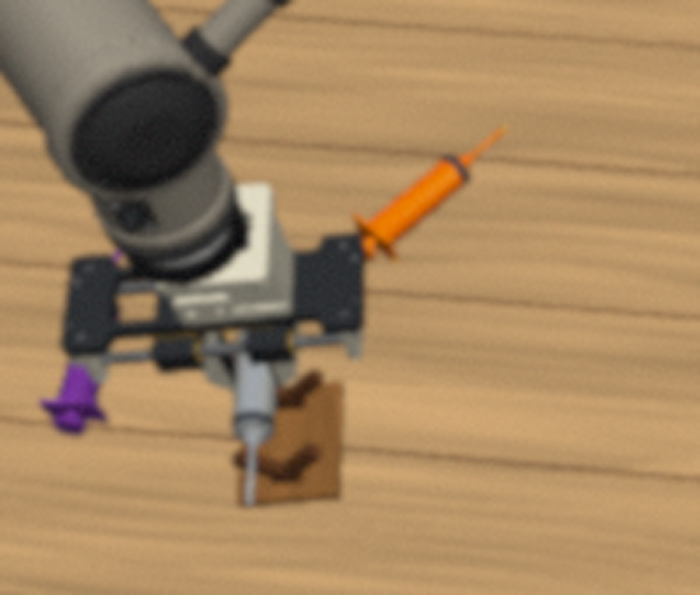

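```bash
python3 -m pendant '[[[0,-0.0005,0.008],[0,0,0],0.015],[[0,-0.0005,0.025],[0,0,0],0.015],[[0,-0.0005,0.042],[0,0,0],0.015],[[0,-0.0005,0.055],[0,0,0],0.015],[[0,-0.0005,0.06],[0,0,0],0.015],[[0,-0.0005,0.062],[0,0,0],0.015],[[0,-0.0005,0.062],[0,0,0],0.015]]'; python3 -m pendant '[[[0,0,0],[0,0,0],0.015]]'
```

```text
time: 18.7
tool_pos: [482.5, -405.6, 222.3]
tcp_rot: [-3.141, 0.0, 0.2]
contact_force: [0.3, -0.2, -2.0]
grip_width: 27.2
time: 18.78
tool_pos: [482.7, -406.0, 223.2]
tcp_rot: [3.14, -0.001, 0.2]
contact_force: [0.3, 0.5, -1.2]
grip_width: 27.1
```

```bash
python3 -m pendant '[[[0,0.0008,0.002],[0,0,0],0.015],[[0,0.0008,0.004],[0,0,0],0.015],[[0,0.0008,0.0055],[0,0,0],0.015],[[0,0.0008,0.0065],[0,0,0],0.015],[[0,0.0008,0.007],[0,0,0],0.015],[[0,0.0008,0.007],[0,0,0],0.015]]'
```

```text
time: 19.28
tool_pos: [482.6, -407.1, 215.7]
tcp_rot: [3.141, -0.0, 0.2]
contact_force: [0.1, -0.8, -1.8]
grip_width: 27.2
```

```bash
python3 -m pendant '[[[0,0,0.0006],[0,0,0],0.015],[[0,0,0.0012],[0,0,0],0.015],[[0,0,0.0015],[0,0,0],0.015],[[0,0,0.0015],[0,0,0],0.015]]'
```

```text
time: 19.62
tool_pos: [482.7, -407.3, 215.2]
tcp_rot: [3.14, -0.001, 0.2]
contact_force: [-0.7, -0.3, 6.0]
grip_width: 27.1
```

```bash
python3 -m pendant '[[[0,0,0],[0,0,0],0.032],[[0,0,0],[0,0,0],0.036],[[0,0,0],[0,0,0],0.05],[[0,0,0],[0,0,0],0.07],[[0,0,0],[0,0,0],0.08],[[0,0,0],[0,0,0],0.08],[[0,0,0],[0,0,0],0.08]]'; python3 -m pendant '[[[0,0,-0.01],[0,0,0],0.08],[[0,0,-0.035],[0,0,0],0.08],[[0,0,-0.065],[0,0,0],0.08],[[0,0,-0.085],[0,0,0],0.08],[[0,0,-0.09],[0,0,0],0.08],[[0,0,-0.09],[0,0,0],0.08]]'; python3 snap.py 8 wrist
```

```text
time: 20.2
tool_pos: [482.5, -406.8, 213.8]
tcp_rot: [-3.141, 0.0, 0.2]
contact_force: [-0.6, -1.1, -0.0]
grip_width: 64.9
time: 20.7
tool_pos: [482.8, -407.1, 306.4]
tcp_rot: [3.138, -0.002, 0.2]
contact_force: [0.4, 0.3, -1.5]
grip_width: 79.9
```

View pics/wrist8.png

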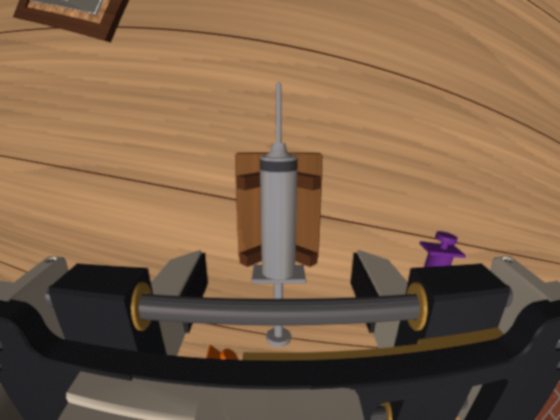

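Rest check: the loaded injector lies in both Vs, flange (278,272) and drawn plunger (278,336) intact. Next the empty one.

```bash
python3 -m pendant '[[[0.002,-0.015,0],[0,0,0],0.0918],[[0.006,-0.045,0],[0,0,0],0.0918],[[0.011,-0.082,0],[0,0,0],0.0918],[[0.016,-0.12,0],[0,0,0],0.0918],[[0.021,-0.158,0],[0,0,0],0.0918],[[0.026,-0.196,0],[0,0,0],0.0918],[[0.031,-0.234,0],[0,0,0],0.0918],[[0.036,-0.272,0],[0,0,0],0.0918],[[0.041,-0.31,0],[0,0,0],0.0918],[[0.046,-0.35,0],[0,0,0],0.0918]]'; python3 -m pendant '[[[0.004,-0.035,0],[0,0,-0.01],0.0918],[[0.009,-0.07,0],[0,0,-0.02],0.0918],[[0.013,-0.105,0],[0,0,-0.03],0.0918],[[0.017,-0.128,0],[0,0,-0.04],0.0918],[[0.0174,-0.1344,0],[0,0,-0.04],0.0918],[[0.0174,-0.1344,0],[0,0,-0.04],0.0918],[[0.0174,-0.1344,0],[0,0,-0.04],0.0918]]'; python3 snap.py 9 wrist top
```

```text
time: 21.58
tool_pos: [457.2, -53.0, 302.5]
tcp_rot: [-3.14, 0.003, 0.199]
contact_force: [1.4, -0.1, -0.0]
grip_width: 91.9
time: 22.17
tool_pos: [448.3, 80.1, 303.1]
tcp_rot: [3.141, 0.002, 0.24]
contact_force: [0.3, 0.3, -0.3]
grip_width: 91.4
```

View pics/wrist9.png

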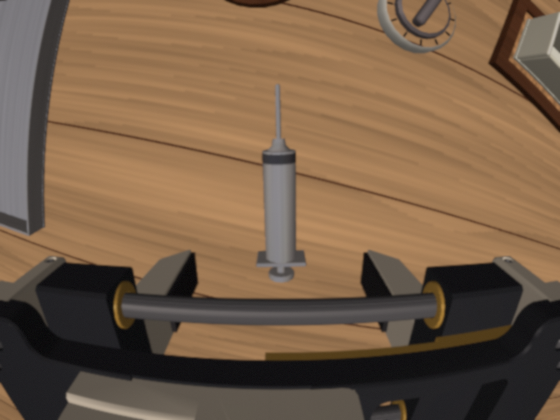

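Empty injector centred between the jaws: tip (277,86), flange (281,260), disc right behind it. It only needs a 0.02 rad tweak.

```bash
python3 -m pendant '[[[0,-0.0005,0.015],[0,0,-0.02],0.0918],[[0,-0.0005,0.045],[0,0,-0.02],0.0918],[[0,-0.0005,0.08],[0,0,-0.02],0.0918],[[0,-0.0005,0.105],[0,0,-0.02],0.0918],[[0,-0.0005,0.115],[0,0,-0.02],0.0918],[[0,-0.0005,0.119],[0,0,-0.02],0.0918],[[0,-0.0005,0.119],[0,0,-0.02],0.0918]]'; python3 -m pendant '[[[0,0,0],[0,0,0],0.015],[[0,0,0],[0,0,0],0.015],[[0,0,0],[0,0,0],0.015],[[0,0,0],[0,0,0],0.015],[[0,0,0],[0,0,0],0.015],[[0,0,0],[0,0,0],0.015],[[0,0,0],[0,0,0],0.015],[[0,0,0],[0,0,0],0.015],[[0,0,0],[0,0,0],0.015],[[0,0,0],[0,0,0],0.015]]'; python3 -m pendant '[[[0,0,0],[0,0,0],0.015],[[0,0,0],[0,0,0],0.015],[[0,0,0],[0,0,0],0.015],[[0,0,0],[0,0,0],0.015]]'; python3 -m pendant '[[[0,0,-0.005],[0,0,0],0.015],[[0,0,-0.02],[0,0,0],0.015],[[0,0,-0.045],[0,0,0],0.015],[[0,0,-0.075],[0,0,0],0.015],[[0,0,-0.09],[0,0,0],0.015],[[0,0,-0.1],[0,0,0],0.015]]'
```

```text
time: 22.85
tool_pos: [448.4, 79.9, 184.1]
tcp_rot: [-3.141, 0.002, 0.258]
contact_force: [-0.8, -0.2, 1.0]
grip_width: 92.0
time: 23.68
tool_pos: [448.4, 80.9, 184.9]
tcp_rot: [3.141, 0.0, 0.26]
contact_force: [0.6, -1.3, 0.9]
grip_width: 29.7
time: 24.02
tool_pos: [448.5, 80.9, 184.9]
tcp_rot: [3.141, -0.0, 0.26]
contact_force: [0.9, 0.1, -0.9]
grip_width: 26.9
time: 24.52
tool_pos: [448.6, 81.0, 287.2]
tcp_rot: [3.141, -0.003, 0.26]
contact_force: [-0.1, -0.5, -1.2]
grip_width: 27.1
```

```bash
python3 -m pendant '[[[0.004,-0.01,0],[0,0,0.02],0.015],[[0.014,-0.035,0],[0,0,0.05],0.015],[[0.027,-0.07,0],[0,0,0.09],0.015],[[0.04,-0.105,0],[0,0,0.13],0.015],[[0.054,-0.14,0],[0,0,0.17],0.015],[[0.067,-0.175,0],[0,0,0.21],0.015],[[0.08,-0.21,0],[0,0,0.25],0.015],[[0.094,-0.245,0],[0,0,0.25],0.015],[[0.107,-0.28,0],[0,0,0.25],0.015],[[0.1165,-0.304,0],[0,0,0.25],0.015]]'; python3 -m pendant '[[[0,0,0],[0,0,0],0.015],[[0,0,0.01],[0,0,0],0.015],[[0,0,0.03],[0,0,0],0.015],[[0,0,0.055],[0,0,0],0.015],[[0,0,0.075],[0,0,0],0.015],[[0,0,0.085],[0,0,0],0.015],[[0,0,0.09],[0,0,0],0.015],[[0,0,0.09],[0,0,0],0.015]]'; python3 -m pendant '[[[0,0,0],[0,0,0],0.015]]'
```

```text
time: 25.35
tool_pos: [482.2, 407.7, 284.9]
tcp_rot: [-3.141, 0.0, 0.011]
contact_force: [0.1, -0.2, -1.3]
grip_width: 27.3
time: 26.02
tool_pos: [482.8, 403.8, 193.8]
tcp_rot: [3.14, 0.002, 0.009]
contact_force: [-0.4, -0.3, -1.2]
grip_width: 27.5
time: 26.1
tool_pos: [483.3, 404.4, 195.6]
tcp_rot: [-3.141, -0.001, 0.009]
contact_force: [-0.5, 0.1, -1.1]
grip_width: 27.0
```

```bash
python3 -m pendant '[[[0,0,0.002],[0,0,0],0.015],[[0,0,0.004],[0,0,0],0.015],[[0,0,0.0055],[0,0,0],0.015],[[0,0,0.0065],[0,0,0],0.015],[[0,0,0.0075],[0,0,0],0.015],[[0,0,0.0075],[0,0,0],0.015]]'
```

```text
time: 26.6
tool_pos: [482.9, 404.8, 187.9]
tcp_rot: [-3.141, -0.0, 0.01]
contact_force: [-0.9, -0.4, 2.0]
grip_width: 27.1
```

Touching. Release, rise, and clear the cameras' view by raising.

```bash
python3 -m pendant '[[[0,0,0],[0,0,0],0.032],[[0,0,0],[0,0,0],0.036],[[0,0,0],[0,0,0],0.05],[[0,0,0],[0,0,0],0.065],[[0,0,0],[0,0,0],0.065],[[0,0,0],[0,0,0],0.065],[[0,0,0],[0,0,0],0.065]]'; python3 -m pendant '[[[0,0,-0.01],[0,0,0],0.065],[[0,0,-0.035],[0,0,0],0.065],[[0,0,-0.07],[0,0,0],0.065],[[0,0,-0.105],[0,0,0],0.065],[[0,0,-0.14],[0,0,0],0.065],[[0,0,-0.17],[0,0,0],0.065],[[0,0,-0.18],[0,0,0],0.065]]'; python3 -m pendant '[[[-0.02,0.015,-0.01],[0,0,0],0.065],[[-0.04,0.045,-0.02],[0,0,0],0.065],[[-0.06,0.075,-0.03],[0,0,0],0.065],[[-0.08,0.105,-0.03],[0,0,0],0.065],[[-0.09,0.135,-0.03],[0,0,0],0.065],[[-0.1,0.165,-0.03],[0,0,0],0.065],[[-0.1,0.18,-0.03],[0,0,0],0.065],[[-0.1,0.18,-0.03],[0,0,0],0.065]]'
python3 snap.py 10 wrist scene top; python3 - <<'E'
import cv2,numpy as np
a=cv2.imread("pics/scene10.png")[120:340,130:530];b=cv2.imread("pics/wrist10.png")[:300]
a=cv2.resize(a,(800,440),interpolation=cv2.INTER_CUBIC)
cv2.imwrite("pics/fin.png",np.vstack([a[:330],cv2.resize(b,(800,270))[:, :]])) if 0 else None
t=cv2.resize(cv2.imread("pics/top10.png")[120:280,90:430],None,fx=1.1765,fy=1.0)
c=np.zeros((600,800,3),np.uint8);c[:380]=cv2.resize(a,(800,380));c[380:600,:410]=cv2.resize(b,(410,220));c[380:600,410:]=cv2.resize(t,(390,220));cv2.imwrite("pics/fin.png",c)
E
```

```text
time: 27.18
tool_pos: [482.9, 404.7, 187.3]
tcp_rot: [3.141, 0.0, 0.01]
contact_force: [0.7, -0.4, 0.1]
grip_width: 63.1
time: 27.77
tool_pos: [483.2, 404.9, 373.9]
tcp_rot: [-3.137, -0.008, 0.01]
contact_force: [0.2, 0.1, 1.0]
grip_width: 64.9
time: 28.43
tool_pos: [383.9, 221.5, 397.6]
tcp_rot: [3.141, 0.0, 0.008]
contact_force: [0.7, 0.2, -0.0]
grip_width: 65.1
```

View pics/fin.png

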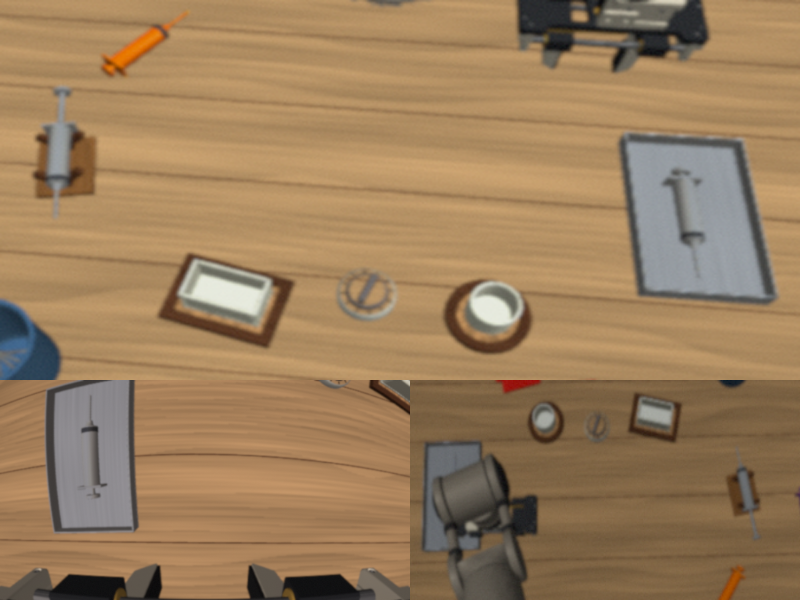

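The final view shows everything in place: dish (228,290), ramekin (495,305), loaded injector (60,150) with the plunger still out, empty injector (687,215) near mid-tray. The timer at (367,294) maps to its original pixel. One numeric check, then I hand in.

```bash
python3 - <<'E'
from h import *
import pickle
from plant import *
S=pickle.load(open("scene10.pkl","rb"))
f=lambda u,v:(130+u/2,120+v*220/380)
print("ramekin rim",onz(S,f(496,299),60),"dish rim c",onz(S,f(229,283),60),"timer diff",np.abs(S["color"][275:306,298:330].astype(int)-pickle.load(open("scene0.pkl","rb"))["color"][275:306,298:330]).mean())
print(close_job())
E
```

```text
ramekin rim [659.98638048 153.31897306] dish rim c [ 667.91991112 -155.45928702] timer diff 1.915994623655914
the job is handed in; nothing more can be done
None
```

I placed all four items in the order asked and handed the job in at about 28.6 s of the 104 s. The hand-in gave no verdict.

- **Ramekin and dish:** each was lowered into its recess until the wrist force showed contact, then released. In the final pictures both look upright inside their recesses.
- **Loaded injector:** it lies in both Vs of the rest, within about 2 mm of centre. The plunger still looked drawn out in the wrist view after release and in the final picture.
- **Empty injector:** it lies flat near the middle of the tray. I aimed its mid-point at (483, 405), against a tray centre measured at about (486, 405). The tray centre itself is uncertain by about 7 mm in x between cameras.
- **Timer and look-alikes:** the timer did not move (mean image change 1.9 grey levels). I left the orange and purple injectors alone.

**A check that disagreed:** rough rim readings from the coarse final scene crop put the ramekin at (660, 153) and the dish at (668, −155). At release the arm was at (666, 152), and I estimated the dish centre at about (671, −162). That is 6–7 mm off, and I put it down to the coarse reading rather than to the china having moved. I did not measure it more closely before handing in.

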